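Throw the ratchet pawl free and push the hold-down arm onto the jar

ROBOT

A 7-joint arm with a two-finger parallel gripper is mounted at the origin on the work surface; the furniture and walls round the work are solid. World frame = base frame: x ahead of the robot, y to its left, z up, the work surface at z = 0. Lengths are in m, angles in rad, forces in N, time in s.
With the tool pointing down it reaches from about 0.4 to 0.85 m from the base axis. Payload 10.4 kg.
Tool frame: the origin (TCP) lies where the fingers leave the gripper's body, on its centre line; the fingertips stand 70 mm ahead of it and the grasp point (between the pads) lies r.grip_depth ahead of it (r.grip_depth is the distance from the TCP to the grasp point, in m); z points along the fingers, y is the direction in which the jaws open and shut (so a half turn about z gives the same grasp; the last joint's range is limited). The gripper opens to 87 mm and grips with 3 to 60 N. Pads are 19 mm wide; open, the fingers measure 117 mm over their backs; the gripper's body (75 mm by 190 mm) begins 51 mm behind the grasp point.
Start: joints at [-1.315, 0.332, -0.065, 1.46, 0.022, 1.35, -0.088], TCP at [0.172, 0.601, 0.292] pointing down, gripper open.
Joint ranges: [-2.6, 2.6], [-0.5, 2.12], [-1.47, 1.34], [0.16, 2.42], [-1.27, 4.41], [0.06, 2.06], [-2.6, 2.6]. Speed limits (rad/s): [2.22, 2.22, 2.79, 2.79, 3.14, 3.14, 3.14].

INTERFACE

Orientations are given as a unit quaternion [x, y, z, w].
In Python, from bench import monitor, viewer, workorder, nets, r gives the robot as it stands.
- The arm moves only by the tool drive_tool, never from a script. Its argument "plan" is a list of rows, each an object of numbers: "rx", "ry", "rz": the turn, a rotation vector about the tool's x, y, z in units of 360 degrees (1.0 is 360 degrees); "x", "y", "z": the shift along the tool's x, y, z in units of 1000 mm (1.0 is 1000 mm); "fingers": the opening, from 0 (shut) to 1 (fully open). In form: [{"rx": .., "ry": .., "rz": .., "x": .., "y": .., "z": .., "fingers": ..}, ...]. A call has 1 to 12 rows; each row is the pose to reach, as a shift and turn from the pose commanded when the call began, along the tool's axes at that moment, turning the shorter way round; what a row does not reach only later rows make up. A row lasts 1/8 s, in which the tool goes at most 62.5 mm and 10.7 degrees, less where a joint would pass 70% of its speed; a pose out of reach is approached as far as the arm can. A call with a number of a shift or a turn outside -1 to 1 is refused whole. A call with a gripper value outside its range is refused whole. The fingers move at their own pace and stop on an object; "squeeze" is the grip in N (left out, the last holds). Time passes only in rows, so rows that repeat a pose let the fingers close. It gives the time, the measured TCP pose, the force and the opening at its end, in the units of the state.
- monitor.read_state(): the state, without advancing time (a new reading comes with each control period).
- viewer.camera(name): name is "scene" or "top"; returns a dict with "color" (480x640x3 uint8, red, green, blue), "depth" (480x640 float32, m along the optical axis (not along the pixel's ray), 0 where there is no reading), "camera_matrix" (3x3 intrinsics, pixels), "D" ([k1, k2, p1, p2, k3] as OpenCV has them; the pictures are not rectified), "xyz" and "rotation" of the camera in the world. Camera axes: x right, y down, z forward; pixel columns grow to the right and rows downward; lengths in m; the calibration is good to about 2 mm. A picture is of the moment at which its call begins.
- workorder.close_job(): hands the job in, once; it reports no verdict.
Trained networks look in the newest picture that a camera, given by its name, has taken for a name from the list of things; names that differ only in an ending like _2 or _b are one class to them, and where a whole thing is asked for, a point or a joint stands for the part that bears it (a point fixed in the world has none). Each returns a list of dicts, best first, with "confidence" (0 to 1); they miss things now and then, are a little off and sometimes report something else, mostly with a low value. They report only what shows in the picture. A call takes as long as a camera call. They do not tell look-alikes from the thing itself.
- nets.find_in(label, camera): "centre" ([x, y, z] in m, in world coordinates, good to about 4 mm: the middle of the surface that is visible of it).
- nets.regions_of(label, camera): "region" (480x640 bool, what is visible of it).
The state is a dict: "time": time; "joint_positions": joint angles; "joint_vel": joint speeds; "joint_torque": joint torques, N m; "ee_pos": TCP position; "eef_rot": TCP orientation; "ft_force": force on the tool from outside, world axes, zero at the start; "torque": the same for the moment, N m; "width": finger opening in m.
Only numpy, scipy, OpenCV 4.12 (cv2) and the standard library are available. Lean on these libraries where they do the work, as an engineer would, in place of code of your own. Each camera call takes 0.05 s, during which the arm holds its last target.

TASK

The hold-down arm of the jar fixture stands propped up on its ratchet. Without grasping or lifting anything, press the red thumb pad down with the fingertips until the pawl snaps over and stays clear of the toothed wheel, then push the arm down by its black paddle until its rubber foot rests on the lid of the jar in the nest. Leave the pawl free, the jar standing in its nest and the things around the fixture where they are, and finish clear of everything.

Things in the scene. Friction and masses are not known exactly. Their poses are not given: they have to be found in the camera images.
- fixture: grey steel jar fixture bolted to the table: base plate 90 (x) x 300 (y) x 12 mm, origin at the centre of its underside, z up. The arm and pawl work in its y-z plane at x = 0. Its arm hinge lies along its x axis at (0, 45, 143) mm; the arm points from there to its -y. A back plate stands behind the wheel (x = 15 to 23 mm, y = 15 to 150 mm, up to 167 mm high); the front (-x) side is open.
- hold_arm (a joint): blue arm with a 140 mm toothed wheel, angle in rad above the fixture's plane: 0 = level, its rubber foot just touching the jar's lid; it starts propped up at about 0.56 to 0.75; its hinge ends at -0.03 and 1.0. The hinge is stiff: the arm stays where it is left and needs about 2 to 5 N on the paddle to go down. While the pawl is engaged the wheel's teeth stop it at about 0.56 and it must not be forced.
- wheel_hinge (a point): centre of the arm's hinge and of its toothed wheel
- paddle (a point): centre of the upper face of the black paddle at the arm's free end, 220 mm from the hinge along the arm and 7 mm above the arm's centre line; the paddle is 46 mm wide, 64 mm long along the arm, 14 mm thick. It moves with the arm: at arm angle a it is at fixture y = 45 - 220 cos a + 7 sin a, z = 143 + 220 sin a + 7 cos a (mm).
- rubber_foot (a point): centre of the underside of the arm's rubber foot, a black disc 40 mm across, 115 mm from the hinge along the arm and 25 mm below its centre line
- pawl (a joint): pawl that hooks into the toothed wheel, in rad: 0 (up to about 0.1 on a tooth's slope) = engaged, 0.45 = fully free, at its stop. Pressing its pad raises it; a spring plunger makes it snap over: past 0.2 it jumps to free and stays there by itself. About 4 to 5 N on the pad starts it (up to 12 N if it sits tight behind a tooth), less later.
- thumb_pad (a point): centre of the upper face of the red thumb pad on the pawl's tail, 30 mm (fixture x) by 36 mm (fixture y), 8 mm thick; at fixture (0, 191, 120) mm when engaged. It turns with the pawl about a pin at fixture (0, 131, 112) mm, 60 mm away, and sinks 12 mm to the snap point and 27 mm in all.
- nest_jar: yellow jar with a black lid, 68 mm across and 106 mm high, standing loose in a white ring nest (12 mm high) on the fixture at fixture y = -70 mm; origin at the centre of its underside, 12 mm above the table
- yellow_jar: bystander: open yellow jar, 68 mm across, 100 mm high, on the table beyond the red pad's end of the fixture; origin at the centre of its underside
- wrench: bystander: small steel wrench lying on the table near the red pad's end of the fixture, 136 x 28 x 9 mm; origin at the centre of its underside
- tin: bystander: white and dark blue ink tin, 70 mm across and high, standing beyond the paddle's end of the fixture; origin at the centre of its underside
There are look-alikes about, which are no part of the job. Leave any purple or turquoise look-alike of the nest_jar alone.

How it is judged:
On the way, in this order (a step that is already met when the one before it is completed fails the run):
1. the pawl has been thrown free while the arm is still propped up (value of joint pawl above 0.3 rad and value of joint hold_arm above 0.45 rad), for 0.2 s.
2. the arm has been pushed down until its foot rests on the jar's lid (value of joint hold_arm below 0.03 rad), for 0.2 s.
At the end, for the whole second after the job is handed in: the arm is down with its foot on the lid (joint hold_arm below 0.03 rad, about 3 mm at the foot), the pawl still free (joint pawl above 0.3), the jar upright within 0.08 rad and within 15 mm under the foot, at rest; the bystanders within 30 mm of where they stood (value of joint hold_arm below 0.03 rad and value of joint pawl above 0.3 rad and horizontal distance between rubber_foot and nest_jar below 0.015 m and angle between nest_jar's own z axis and vertical below 0.08 rad and linear speed of nest_jar below 0.02 m/s and distance of each of yellow_jar, wrench, tin from where it was at the start of the episode below 0.03 m); the robot touches nothing.
It fails at once if the arm is lifted instead of pushed down (value of joint hold_arm above 0.9 rad).
It fails at once if the arm is forced down while the pawl is engaged (value of joint hold_arm below 0.42 rad and value of joint pawl below 0.2 rad).
It fails at once if the jar in the nest is lifted or knocked out of place (distance of nest_jar from where it was at the start of the episode above 0.015 m or angle between nest_jar's own z axis and vertical above 0.15 rad).
It fails at once if a bystander is moved, lifted or knocked over (distance of any of yellow_jar, wrench, tin from where it was at the start of the episode above 0.03 m or angle between any of yellow_jar, tin's own z axis and vertical above 0.3 rad).
It also fails if it takes over 48 s, if anything falls off the work surface, if the arm or the gripper's body presses on something with over 40 N, if the wrist force passes 120 N, or if a joint passes its speed limit or range.

## Working session

There is one attempt and no reset: what is moved stays moved. The work goes in short steps, Python scripts to look and compute and a tool call to move; the robot and the scene stay as the last step left them, time stands still between calls to the robot, and variables do not carry over. Pictures are saved under pics/ and viewed, and the job is handed in when it is done.

Besides the shell and the picture viewer there is one more tool, called after "Request:" as name(argument=value, ...) on one line, values as JSON. drive_tool: Moves the arm, as the interface text tells. Its arguments: {"type":"object","properties":{"plan":{"type":"array","items":{"type":"object","properties":{"rx":{"type":"number","minimum":-1,"maximum":1},"ry":{"type":"number","minimum":-1,"maximum":1},"rz":{"type":"number","minimum":-1,"maximum":1},"x":{"type":"number","minimum":-1,"maximum":1},"y":{"type":"number","minimum":-1,"maximum":1},"z":{"type":"number","minimum":-1,"maximum":1},"fingers":{"type":"number"}}}},"squeeze":{"type":"number"}},"required":["plan"]}

```bash
mkdir -p pics; ls
cat > h.py <<'E'
import numpy as np, cv2
from bench import monitor, viewer, workorder, nets, r
from scipy.spatial.transform import Rotation as R
def save(cam,name):
    c=viewer.camera(cam); cv2.imwrite(f'pics/{name}.png',c['color'][:,:,::-1]); return c
def world(c,u,v,d=None):
    K=np.array(c['camera_matrix']);D=np.array(c['D'],float)
    p=cv2.undistortPoints(np.array([[[u,v]]],float),K,D)[0,0]
    d=c['depth'][int(v),int(u)] if d is None else d
    return rot(c)@np.array([p[0]*d,p[1]*d,d])+np.array(c['xyz'])
def rot(c):
    q=np.array(c['rotation'],float)
    return q if q.shape==(3,3) else R.from_quat(q).as_matrix()
def proj(c,P):
    Rm=rot(c); t=-Rm.T@np.array(c['xyz'])
    return cv2.projectPoints(np.atleast_2d(np.array(P,float)),cv2.Rodrigues(Rm.T)[0],t,np.array(c['camera_matrix']),np.array(c['D'],float))[0][:,0]
E
python3 - <<'E'
from h import *
for cam in('scene','top'):
    c=save(cam,cam+'0'); print(cam,c['xyz'],c['rotation'])
    for n in ['fixture','wheel_hinge','paddle','hold_arm','pawl','thumb_pad','nest_jar','yellow_jar','wrench','tin','rubber_foot']:
        print(n,[(np.round(d['centre'],3).tolist(),round(float(d['confidence']),2)) for d in nets.find_in(n,cam)])
print(monitor.read_state(), r.grip_depth)
E
```

```text
pics
scene [-0.46349761 -0.93615126  1.53808549] [ 0.86344504 -0.37459932  0.12839964 -0.31249247]
fixture [([0.476, -0.036, 0.042], 0.6), ([0.4, -0.381, 0.067], 0.53), ([0.47, -0.058, 0.187], 0.48)]
wheel_hinge [([0.475, -0.054, 0.19], 0.59)]
paddle []
hold_arm [([0.472, -0.051, 0.186], 0.84), ([0.515, 0.097, 0.12], 0.19)]
pawl [([0.517, 0.098, 0.119], 0.71)]
thumb_pad [([0.514, 0.095, 0.117], 0.54), ([0.384, 0.303, 0.071], 0.25)]
nest_jar [([0.439, -0.138, 0.09], 0.93), ([0.425, -0.603, 0.089], 0.85), ([0.491, -0.316, 0.075], 0.69), ([0.493, -0.494, 0.081], 0.63)]
yellow_jar [([0.384, 0.304, 0.071], 0.94)]
wrench []
tin []
rubber_foot [([0.516, 0.096, 0.12], 0.74), ([0.471, -0.057, 0.187], 0.57)]
top [ 0.26114579 -0.12291315  1.27022151] [ 0.7149211  -0.69690439  0.04467138 -0.03487908]
fixture [([0.469, -0.051, 0.107], 0.87)]
wheel_hinge [([0.459, -0.116, 0.212], 0.85)]
paddle [([0.46, -0.116, 0.21], 0.8), ([0.374, 0.211, 0.004], 0.16)]
hold_arm [([0.459, -0.118, 0.208], 0.94), ([0.519, 0.11, 0.117], 0.21)]
pawl [([0.519, 0.109, 0.115], 0.67)]
thumb_pad [([0.521, 0.112, 0.118], 0.
[... 397 characters left out ...]
ime': 1.2, 'joint_positions': array([-1.31461363,  0.33219612, -0.06468835,  1.46011176,  0.02161408,
        1.34988947, -0.08850704]), 'joint_vel': array([ 0.00250161, -0.00148428, -0.00050351, -0.00013481,  0.00108969,
        0.00037495,  0.00086048]), 'joint_torque': array([ 1.04821898e-03, -6.23075581e+01,  2.51637568e-02, -3.90105522e+01,
       -6.09991536e-02,  3.17625969e-02,  3.48117533e-05]), 'ee_pos': array([0.1719888 , 0.60088514, 0.2922723 ]), 'eef_rot': array([1.38946076e-01, 9.90299948e-01, 4.48593257e-05, 5.37674569e-06]), 'ft_force': array([ 0.09024753, -0.10115842, -0.49621872]), 'torque': array([-0.02820203,  0.00046773, -0.03905032]), 'width': 0.08703622124055203} 0.051
```

View pics/scene0.png

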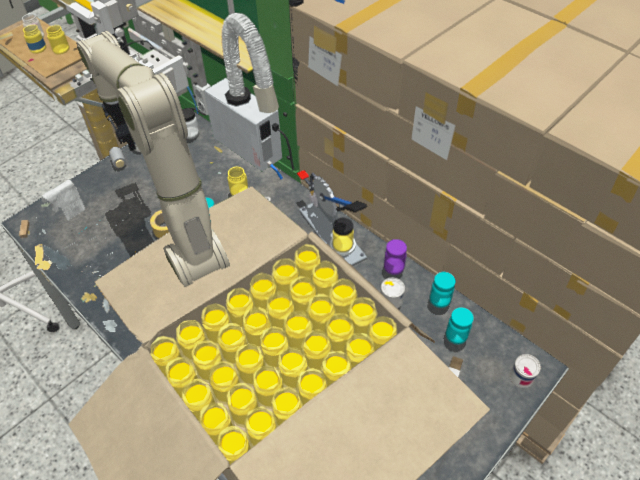

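View pics/top0.png

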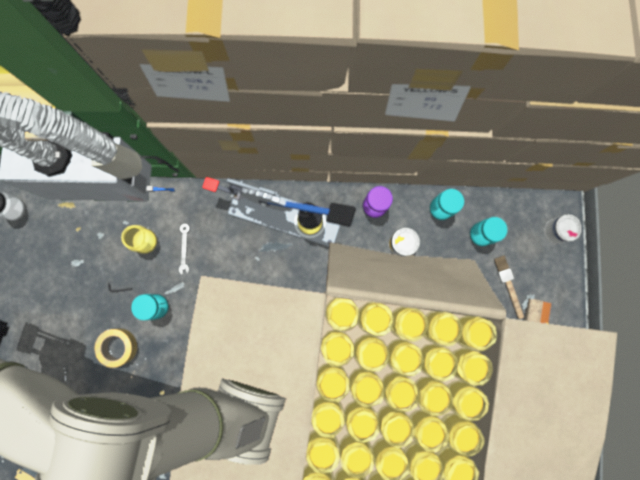

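Run:
```python
from h import *
c=save('top','t1'); K=c['camera_matrix']; print(K,c['D'])
im=c['color'][150:270,170:430]; cv2.imwrite('pics/t1c.png',cv2.resize(im,None,fx=3,fy=3,interpolation=cv2.INTER_CUBIC)[:,:,::-1])
s=save('scene','s1')
im=s['color'][150:280,260:420]; cv2.imwrite('pics/s1c.png',cv2.resize(im,None,fx=4.5,fy=4.5,interpolation=cv2.INTER_CUBIC)[:,:,::-1])
print([ (p,np.round(world(c,*p),3).tolist()) for p in [(211,184),(342,215),(310,210),(310,232),(335,238),(230,205),(300,208)]])
def cloud(c,mask):
    v,u=np.nonzero(mask&(c['depth']>0)); return np.array([world(c,a,b) for a,b in zip(u,v)])
for nm,c in (('top',c),('scene',s)):
    col=c['color'].astype(int); 
    red=(col[...,0]>150)&(col[...,1]<80)&(col[...,2]<80)
    if nm=='top': w=np.zeros(red.shape,bool);w[170:200,195:225]=1
    else: w=np.zeros(red.shape,bool);w[160:190,290:315]=1
    P=cloud(c,red&w); print(nm,'red',len(P),P.mean(0),np.median(P,0),P.min(0),P.max(0))
    blue=(col[...,2]>90)&(col[...,0]<70)&(col[...,1]<120)
    w=np.zeros(red.shape,bool)
    if nm=='top': w[180:230,235:335]=1
    else: w[180:220,315:370]=1
    P=cloud(c,blue&w); m=np.median(P,0); print('blue',len(P),m, np.linalg.svd(P-m,full_matrices=False)[2][0],P.min(0),P.max(0))
    np.save(nm+'blue.npy',P)
```

```text
[[472.04293408   0.         313.73129889]
 [  0.         472.04293408 241.92953565]
 [  0.           0.           1.        ]] [-0.08693544  0.          0.          0.          0.        ]
[((211, 184), [0.53, 0.122, 0.12]), ((342, 215), [0.433, -0.194, 0.278]), ((310, 210), [0.451, -0.126, 0.227]), ((310, 232), [0.424, -0.128, 0.061]), ((335, 238), [0.416, -0.195, 0.012]), ((230, 205), [0.501, 0.093, -0.001]), ((300, 208), [0.458, -0.103, 0.208])]<stdin>:14: RuntimeWarning: Mean of empty slice.
  ret = ret.dtype.type(ret / rcount)
  return _methods._mean(a, axis=axis, dtype=dtype,
Traceback (most recent call last):
ValueError: zero-size array to reduction operation minimum which has no identity
```

View pics/t1c.png

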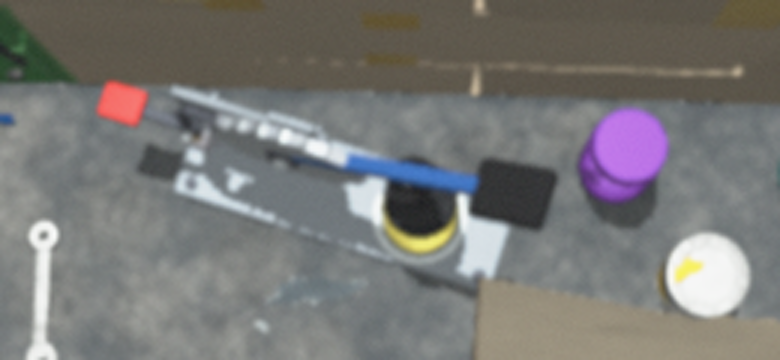

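View pics/s1c.png

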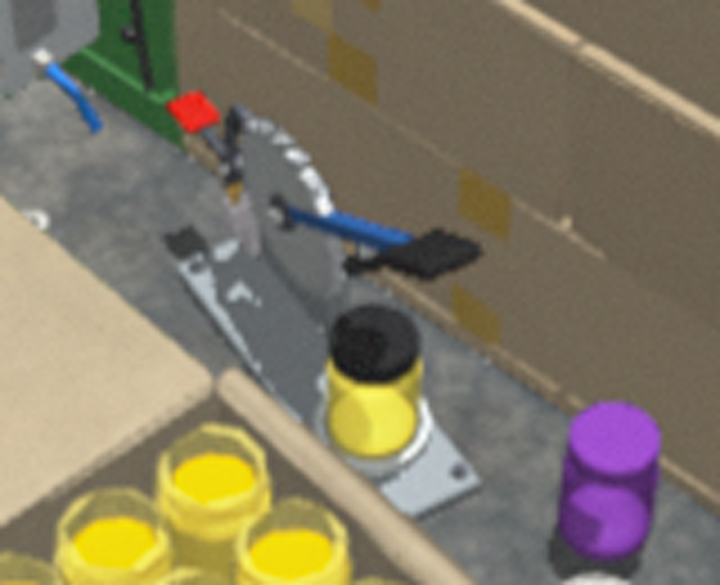

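```bash
cat >> h.py <<'E'
def fx(p,P):
    x,y,yaw=p[:3]; P=np.atleast_2d(P)/1000.; c,s=np.cos(yaw),np.sin(yaw)
    return np.c_[x+c*P[:,0]-s*P[:,1], y+s*P[:,0]+c*P[:,1], P[:,2]]
def pad_pts(b,L=[(-15,-18),(15,-18),(15,18),(-15,18)]):
    # pad rotated with pawl by b (sinks)
    return [(u,131+(60+v)*np.cos(b)+8*np.sin(b),112-(60+v)*np.sin(b)+8*np.cos(b)) for u,v in L]
def paddle_pts(a,L=[(-23,32),(23,32),(23,-32),(-23,-32)]):
    return [(u,45-(220+v)*np.cos(a)+7*np.sin(a),143+(220+v)*np.sin(a)+7*np.cos(a)) for u,v in L]
E
python3 - <<'E'
from h import *
from scipy.optimize import least_squares
c=viewer.camera('top'); s=viewer.camera('scene')
o=np.array([170,150]); T=lambda L:(np.array(L)-1)/3.+o
S=lambda L:(np.array(L)-1.75)/4.5+np.array([260,150])
base=[(-45,150,12),(-45,-150,12),(45,-150,12)]
bt=T([(176,192),(490,278),(507,222)]); 
pt=T([(137,126),(148,95),(108,80),(97,113)])  # order -y side = toward wheel(right), x- = lower
pp=T([(544,229),(556,172),(483,157),(470,212)])
# order for pad L: (-x,-y),(x,-y),(x,y),(-x,y)
bs=S([(410,518),(482,484)]) ; ps=S([(197,132),(219,113),(192,90),(167,105)])
def f(p):
    return np.concatenate([(proj(c,fx(p,base))-bt).ravel(),(proj(c,fx(p,pad_pts(p[4])))-pt).ravel(),(proj(c,fx(p,paddle_pts(p[3])))-pp).ravel(),
     (proj(s,fx(p,base[1:]))-bs).ravel(),(proj(s,fx(p,pad_pts(p[4])))-ps).ravel()])
q=least_squares(f,[0.47,-.05,-.25,.65,0],loss='soft_l1'); print(q.x); print(np.round(f(q.x).reshape(-1,2),1).tolist())
p=q.x; np.save('p.npy',p)
print('pad',fx(p,pad_pts(p[4],[(0,0)])),'paddle',fx(p,paddle_pts(p[3],[(0,0)])),'down',fx(p,paddle_pts(0,[(0,0)])),'jar',fx(p,[(0,-70,12)]))
t=c['color'].copy();t=cv2.resize(t[150:270,170:430],None,fx=3,fy=3)
for P in [pad_pts(p[4]),paddle_pts(p[3]),paddle_pts(0.0),[(-45,150,12),(-45,-150,12),(45,-150,12),(45,150,12)],[(15,15,167),(23,15,167),(23,150,167),(15,150,167)]]:
    cv2.polylines(t,[np.int32((proj(c,fx(p,P))-o)*3+1)],True,(255,255,0))
k=[(34*np.cos(w),-70+34*np.sin(w),118) for w in np.arange(0,6.28,.2)]
cv2.polylines(t,[np.int32((proj(c,fx(p,k))-o)*3+1)],True,(0,255,0))
cv2.imwrite('pics/fit.png',t[:,:,::-1])
# wall distance
for u,v in [(100,174),(211,168),(300,175),(380,175),(480,180),(211,150),(340,150)]: print(u,v,np.round(world(c,u,v),3))
E
```

```text
[ 0.47666588 -0.05957397 -0.28170642  0.55379562 -0.00415097]
[[-1.1, -0.3], [0.2, 4.5], [4.4, -8.4], [-0.1, 0.1], [0.1, -0.8], [-0.1, -0.0], [-0.4, 0.2], [-0.5, 0.3], [1.8, -1.1], [0.9, -0.6], [-1.0, 0.7], [-7.4, 3.2], [0.2, -0.7], [-2.5, 0.2], [0.4, 1.2], [1.2, -0.1], [-0.9, -0.2]]
pad [[0.52975359 0.12386489 0.12024899]] paddle [[ 0.43818129 -0.1925533   0.26465599]] down [[ 0.42801672 -0.2276759   0.15      ]] jar [[ 0.45720621 -0.12681474  0.012     ]]
100 174 [0.515 0.344 0.258]
211 168 [ 0.612  0.157 -0.032]
300 175 [ 0.61  -0.095 -0.078]
380 175 [ 0.611 -0.326 -0.054]
480 180 [ 0.608 -0.624 -0.064]
211 150 [0.606 0.119 0.158]
340 150 [ 0.604 -0.193  0.189]
```

View pics/fit.png

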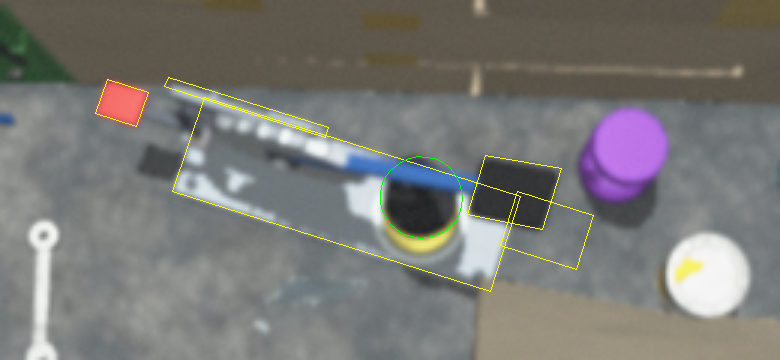

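Run:
```python
from h import *
from scipy.optimize import least_squares
c=viewer.camera('top'); s=viewer.camera('scene')
o=np.array([170,150]); T=lambda L:(np.array(L)-1)/3.+o
o2=np.array([260,150]);S=lambda L:(np.array(L)-1.75)/4.5+o2
pt=T([(137,126),(148,95),(108,80),(97,113)]); pp=T([(544,229),(556,172),(483,157),(470,212)])
bt=T([(176,192)]);bs=S([(482,484)]) ; ps=S([(197,132),(219,113),(192,90),(167,105)])
def f(p):
    return np.concatenate([(proj(c,fx(p,[(-45,150,12)]))-bt).ravel(),(proj(c,fx(p,pad_pts(p[4])))-pt).ravel(),(proj(c,fx(p,paddle_pts(p[3])))-pp).ravel(),
     (proj(s,fx(p,[(45,-150,12)]))-bs).ravel(),(proj(s,fx(p,pad_pts(p[4])))-ps).ravel()])
q=least_squares(f,[0.47,-.05,-.25,.65,0],loss='soft_l1'); print(q.x); print(np.round(f(q.x).reshape(-1,2),1).tolist())
p=q.x; np.save('p.npy',p)
print('pad',fx(p,pad_pts(p[4],[(0,0)])),'paddle',fx(p,paddle_pts(p[3],[(0,0)])),'down',fx(p,paddle_pts(0,[(0,0)])),'jar',fx(p,[(0,-70,12)]))
for cam,oo,k,sh,nm in ((c,o,3,(slice(150,270),slice(170,430)),'ft'),(s,o2,4.5,(slice(150,280),slice(260,420)),'fs')):
  t=cv2.resize(cam['color'][sh],None,fx=k,fy=k)
  kk=[(34*np.cos(w),-70+34*np.sin(w),118) for w in np.arange(0,6.28,.2)]
  for P in [pad_pts(p[4]),paddle_pts(p[3]),[(-45,150,12),(-45,-150,12),(45,-150,12),(45,150,12)],[(15,15,167),(23,15,167),(23,150,167),(15,150,167)],kk]:
    cv2.polylines(t,[np.int32((proj(cam,fx(p,P))-oo)*k+k/2)],True,(255,255,0))
  cv2.imwrite(f'pics/{nm}.png',t[:,:,::-1])
# depth on paddle & pad & obstacles near pad
g=lambda u,v:np.round(world(c,u,v),3).tolist()
for u in range(330,356,4): print(u,g(u,214))
print('pad',[g(u,184) for u in range(206,218,2)])
d=c['depth']
for yy in ['green']: 
  for u,v in [(180,160),(190,170),(160,150),(150,180),(165,188),(130,160),(120,190),(60,195)]: print(u,v,g(u,v))
```

```text
[ 0.47584935 -0.06029534 -0.28342759  0.56359622 -0.02451685]
[[-0.8, -0.1], [0.2, 0.3], [0.4, -0.7], [0.1, 0.0], [-0.2, 0.2], [-0.8, 0.5], [1.6, -0.9], [0.8, -0.4], [-1.1, 0.9], [0.2, -0.4], [-2.4, 0.2], [0.5, 1.2], [1.3, -0.2], [-0.9, -0.3]]
pad [[0.52920226 0.12287864 0.12146846]] paddle [[ 0.43747182 -0.19205507  0.2664479 ]] down [[ 0.42691093 -0.22831329  0.15      ]] jar [[ 0.45627398 -0.12750252  0.012     ]]
330 [0.437, -0.169, 0.26]
334 [0.437, -0.178, 0.265]
338 [0.436, -0.186, 0.27]
342 [0.435, -0.194, 0.279]
346 [0.434, -0.202, 0.283]
350 [0.433, -0.21, 0.29]
354 [0.485, -0.247, -0.001]
pad [[0.531, 0.136, 0.115], [0.53, 0.13, 0.12], [0.53, 0.125, 0.121], [0.529, 0.119, 0.124], [0.531, 0.115, 0.117], [0.529, 0.109, 0.125]]
180 160 [0.633, 0.248, -0.032]
190 170 [0.612, 0.224, -0.06]
160 150 [0.608, 0.25, 0.142]
150 180 [0.565, 0.318, 0.003]
165 188 [0.532, 0.259, 0.051]
130 160 [0.511, 0.225, 0.39]
120 190 [0.497, 0.327, 0.18]
60 195 [0.499, 0.52, 0.097]
```

View pics/ft.png

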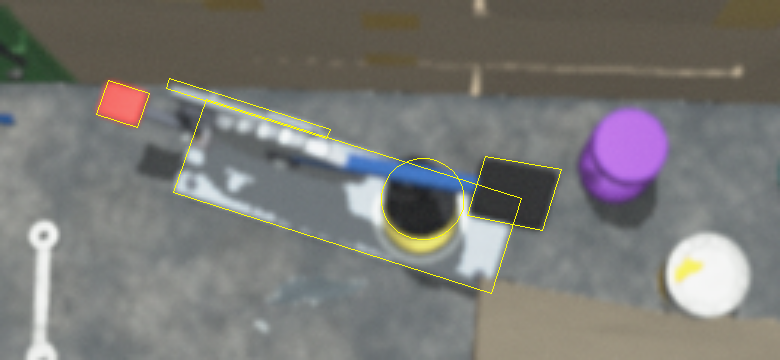

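View pics/fs.png

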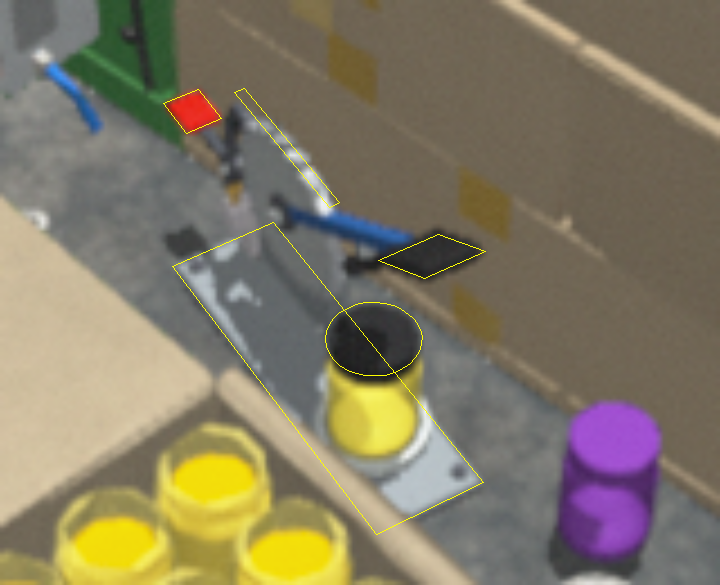

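Run:
```python
from h import *
p=np.load('p.npy')
H=np.full((16,44),-9.)  # x .30-.62 step .02, y .44..-.44
for cam in('top','scene'):
    c=viewer.camera(cam); d=c['depth']; v,u=np.nonzero(d>0)
    q=cv2.undistortPoints(np.c_[u,v].astype(float)[:,None],np.array(c['camera_matrix']),np.array(c['D'],float))[:,0]
    P=(rot(c)@np.c_[q*d[v,u][:,None],d[v,u]].T).T+np.array(c['xyz'])
    np.save(cam+'P.npy',P)
    i=((P[:,0]-.30)/.02).astype(int); j=((.44-P[:,1])/.02).astype(int)
    ok=(P[:,0]>=.3)&(P[:,0]<.62)&(P[:,1]<.44)&(P[:,1]>-.44)
    for a,b,z in zip(i[ok],j[ok],P[ok,2]):
        if z>H[a,b]: H[a,b]=z
print('cols y from .44 down; rows x')
print('      '+' '.join(f'{int(round((.43-.02*j)*100)):3d}' for j in range(44)))
for a in range(16): print(f'{.31+.02*a:.2f} '+' '.join(f'{int(z*100):3d}' if z>-5 else '  .' for z in H[a]))
```

```text
cols y from .44 down; rows x
       43  41  39  37  35  33  31  29  27  25  23  21  19  17  15  13  11   9   7   5   3   1  -1  -3  -5  -7  -9 -11 -13 -15 -17 -19 -21 -23 -25 -27 -29 -31 -33 -35 -37 -39 -41 -43
0.31   0   0   0   0   0   0   0   0   0   0   0   1   0   0   0   0   0   0   0   0   0   0   0   0   0   0   0   0   0   0  23  23  22  22  22  21  21  20  20  20  19  18  18  17
0.33   0   1   1   1   0   0   0   0   0   0   0   1   0   0   0   0   0   0   0   0   0   0   0   0   0   0   0   0   0   0  19  19  19  18  18  18  17  17  16  16  15  14  14  13
0.35   0   0   0   0   0   0   7   0   0   0   0   0   0   0   0   0   0   0   0   0   0   0   0   0   0   0   0   0   0   0  15  15  15  15  15  14  13  13  12  11  11  10   9   9
0.37   0   0   1   0   9  10  10  10   0   0   0   1   0   0   0   0   0   0   0   1   0   0   0   0   0   0   0   0   1   0  11  11  11  11  10   9   8   8   7   7   7   7   7   4
0.39   0   0   0   0  10  10   8  10   6   0   0   1   0   0   0   0   0   0   0   0   0   0   0   0   0   0   0   0   0   0   7   7   7   6   5   4   4   2   2   7 
[... 1306 characters left out ...]
1  61  60  59  55   2  34   0   0   0   1  12  12   0   .   7   0   0   0   0   0   0   0   1   0   0   0   1   1   1   0   0  10  10   0   0   1   1   1   0
0.57  50  41  41  41  25  25  26  22  22  19  15   0   0   0   0   0   0   0   0   0   0   0   0   0   0   0   0   0   0   0   0   0   0   0   0   0   0  47  48  50  51   0   1   0
0.59  41  41  41  60  63  65  69  72  76  76  51   .  25   .  53  61  65  65  65  65  65  61  27  24   .   .   .  25   .  32   .  66  23  32  57  63  67  63  63  63  57  32  31  30
0.61  41  62  41  64  64  67  70  73  76  77  75  75  69  67  67  67  67  67  67  67  68  67  67  67  67  67  67  67  67  67  67  67  67  67  67  67  67  67  67  67  67  67  67  67
```

```bash
cat >> h.py <<'E'
def tgt(th,tipf,p=None):
    """orientation tilt th (body toward -x fixture), jaw in x-z plane; tip centre given in fixture mm -> TCP pose"""
    p=np.load('p.npy') if p is None else p
    X=np.array([np.cos(p[2]),np.sin(p[2]),0]);Z=np.array([0,0,1.])
    z=np.sin(th)*X-np.cos(th)*Z; y=np.cos(th)*X+np.sin(th)*Z; M=np.c_[np.cross(y,z),y,z]
    return fx(p,[tipf])[0]-0.07*z, M
def rel(pos,M,st=None):
    st=st or monitor.read_state(); R0=R.from_quat(st['eef_rot']).as_matrix()
    rv=R.from_matrix(R0.T@M).as_rotvec()/(2*np.pi); d=R0.T@(pos-st['ee_pos'])
    print('x %.4f y %.4f z %.4f rx %.4f ry %.4f rz %.4f'%(*d,*rv))
E
python3 - <<'E'
from h import *
th=np.radians(35)
for tip in [(-120,196,220),(7,196,150)]:
    pos,M=tgt(th,tip); print(pos); rel(pos,M)
E
```

```text
[0.37689962 0.17267051 0.27734064]
x -0.3149 y -0.3553 z 0.0149 rx -0.0760 ry -0.0764 rz 0.2422
[0.49883265 0.13715519 0.20734064]
x -0.4419 y -0.3559 z 0.0849 rx -0.0760 ry -0.0764 rz 0.2422
```

Request:
drive_tool(plan=[{"x": -0.06,"y": -0.06,"z": -0.02,"fingers": 0},{"x": -0.1,"y": -0.1,"z": -0.03,"fingers": 0},{"x": -0.14,"y": -0.15,"z": -0.03,"fingers": 0,"rz": 0.03},{"x": -0.17,"y": -0.2,"z": -0.03,"fingers": 0,"rz": 0.06},{"x": -0.2,"y": -0.24,"z": -0.02,"fingers": 0,"rz": 0.09},{"x": -0.23,"y": -0.28,"z": -0.02,"fingers": 0,"rz": 0.12},{"x": -0.26,"y": -0.31,"z": 0,"fingers": 0,"rz": 0.15},{"x": -0.29,"y": -0.33,"z": 0,"fingers": 0,"rz": 0.18},{"x": -0.31,"y": -0.355,"z": 0,"fingers": 0,"rz": 0.21},{"x": -0.315,"y": -0.355,"z": 0.01,"fingers": 0,"rx": -0.03,"ry": -0.03,"rz": 0.242},{"x": -0.315,"y": -0.355,"z": 0.01,"fingers": 0,"rx": -0.05,"ry": -0.05,"rz": 0.242},{"x": -0.315,"y": -0.355,"z": 0.01,"fingers": 0,"rx": -0.076,"ry": -0.0764,"rz": 0.2422}])

```text
validation failed for argument at $.pl...
```

Request:
drive_tool(plan=[{"x": -0.06,"y": -0.06,"z": -0.02,"rx": 0.0,"ry": 0.0,"rz": 0.0,"fingers": 0.0},{"x": -0.1,"y": -0.1,"z": -0.03,"rx": 0.0,"ry": 0.0,"rz": 0.0,"fingers": 0.0}])

```text
time: 1.85
ee_pos: [0.2318, 0.4929, 0.3186]
eef_rot: [0.138, 0.99, -0.0, 0.0]
ft_force: [1.9, -0.6, 0.7]
width: 0.0739
```

Run:
```python
from h import *
s=monitor.read_state(); print(s['time'],s['ee_pos'],s['width'],s['joint_positions'])
```

```text
1.85 [0.23175947 0.49288215 0.31858058] 0.07392109219916045 [-1.19510068  0.14265157 -0.02231241  1.6366333   0.00327969  1.36250017
  0.0751119 ]
```

Request:
drive_tool(plan=[{"x": -0.03,"y": -0.05,"z": 0.0,"rx": 0.0,"ry": 0.0,"rz": 0.03,"fingers": 0.0},{"x": -0.06,"y": -0.1,"z": 0.0,"rx": 0.0,"ry": 0.0,"rz": 0.06,"fingers": 0.0},{"x": -0.09,"y": -0.14,"z": 0.01,"rx": 0.0,"ry": 0.0,"rz": 0.09,"fingers": 0.0},{"x": -0.12,"y": -0.18,"z": 0.01,"rx": 0.0,"ry": 0.0,"rz": 0.12,"fingers": 0.0},{"x": -0.15,"y": -0.21,"z": 0.02,"rx": -0.01,"ry": -0.01,"rz": 0.15,"fingers": 0.0},{"x": -0.18,"y": -0.24,"z": 0.02,"rx": -0.02,"ry": -0.02,"rz": 0.18,"fingers": 0.0},{"x": -0.21,"y": -0.255,"z": 0.03,"rx": -0.03,"ry": -0.03,"rz": 0.21,"fingers": 0.0},{"x": -0.215,"y": -0.255,"z": 0.04,"rx": -0.05,"ry": -0.05,"rz": 0.23,"fingers": 0.0},{"x": -0.215,"y": -0.255,"z": 0.04,"rx": -0.07,"ry": -0.07,"rz": 0.24,"fingers": 0.0},{"x": -0.215,"y": -0.255,"z": 0.04,"rx": -0.076,"ry": -0.0764,"rz": 0.2422,"fingers": 0.0},{"x": -0.215,"y": -0.255,"z": 0.04,"rx": -0.076,"ry": -0.0764,"rz": 0.2422,"fingers": 0.0}])

```text
time: 3.22
ee_pos: [0.3671, 0.1899, 0.2781]
eef_rot: [0.762, 0.573, 0.18, 0.241]
ft_force: [0.5, -1.3, -0.3]
width: 0.0005
```

Run:
```python
from h import *
s=monitor.read_state(); print(s['time'],s['ee_pos'],s['width'],s['joint_positions'],s['ft_force'])
for tip in [(-60,196,180),(7,196,150),(7,196,133)]:
    pos,M=tgt(np.radians(35),tip); rel(pos,M)
c=save('top','t2');s=save('scene','s2')
```

```text
3.225 [0.36712764 0.18990118 0.27814465] 0.00045601227985288647 [-0.80220695 -0.31968986 -0.14942995  2.25509474  0.60958116  1.06613718
 -1.49490361] [ 0.50332448 -1.30117993 -0.32617212]
x -0.0139 y 0.0373 z 0.0760 rx -0.0000 ry -0.0000 rz 0.0004
x -0.0140 y 0.0750 z 0.1390 rx -0.0000 ry -0.0000 rz 0.0004
x -0.0140 y 0.0653 z 0.1529 rx -0.0000 ry -0.0000 rz 0.0004
```

View pics/t2.png

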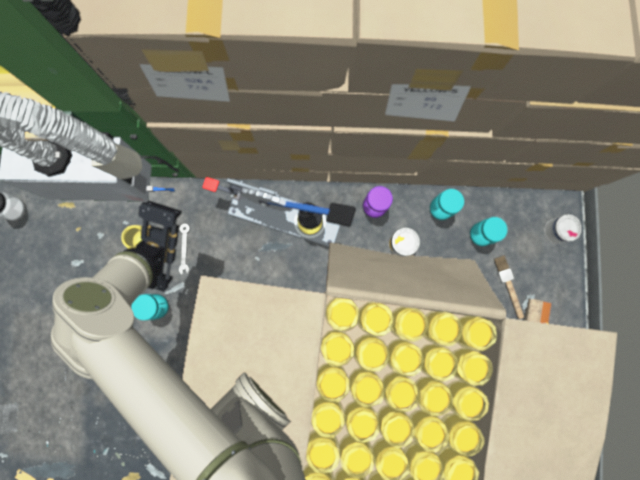

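View pics/s2.png

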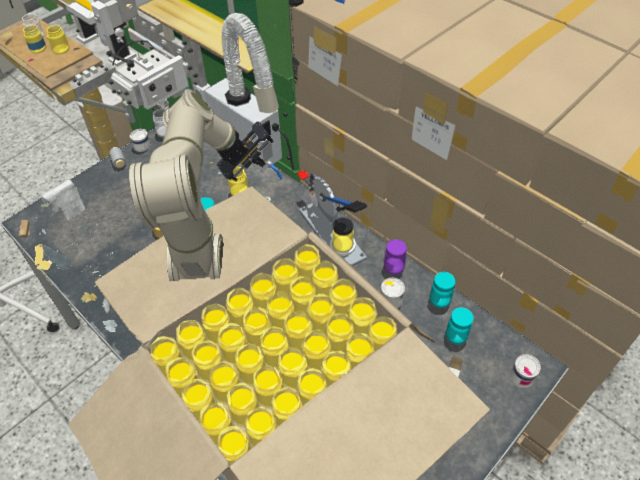

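Request:
drive_tool(plan=[{"x": 0.0,"y": 0.02,"z": 0.04,"rx": 0.0,"ry": 0.0,"rz": 0.0,"fingers": 0.0},{"x": -0.005,"y": 0.037,"z": 0.076,"rx": 0.0,"ry": 0.0,"rz": 0.0,"fingers": 0.0},{"x": -0.005,"y": 0.06,"z": 0.11,"rx": 0.0,"ry": 0.0,"rz": 0.0,"fingers": 0.0},{"x": -0.005,"y": 0.07,"z": 0.13,"rx": 0.0,"ry": 0.0,"rz": 0.0,"fingers": 0.0},{"x": -0.005,"y": 0.07,"z": 0.13,"rx": 0.0,"ry": 0.0,"rz": 0.0,"fingers": 0.0}])

```text
time: 3.95
ee_pos: [0.494, 0.1465, 0.2117]
eef_rot: [0.764, 0.572, 0.179, 0.241]
ft_force: [0.5, -0.1, 0.1]
width: 0.0004
```

Run:
```python
from h import *
c=viewer.camera('scene');t=viewer.camera('top')
s=monitor.read_state(); print(s['time'],s['ee_pos'],s['width'],s['joint_positions'],s['ft_force'])
for tip in [(7,196,150),(7,196,130)]:
    pos,M=tgt(np.radians(35),tip); rel(pos,M)
a=cv2.resize(c['color'][100:250,200:400],(800,600),interpolation=cv2.INTER_CUBIC);cv2.imwrite('pics/s3.png',a[:,:,::-1])
a=cv2.resize(t['color'][120:270,120:320],(800,600),interpolation=cv2.INTER_CUBIC);cv2.imwrite('pics/t3.png',a[:,:,::-1])
```

```text
4.05 [0.49310051 0.14789262 0.2125081 ] 0.00032746754854104843 [-0.68278641 -0.06371282  0.04474001  2.19923168  0.73706016  0.7520101
 -1.4083832 ] [-1.50673575  0.26207768  0.25604504]
x -0.0087 y 0.0040 z 0.0091 rx -0.0001 ry 0.0001 rz -0.0001
x -0.0087 y -0.0075 z 0.0255 rx -0.0001 ry 0.0001 rz -0.0001
```

View pics/t3.png

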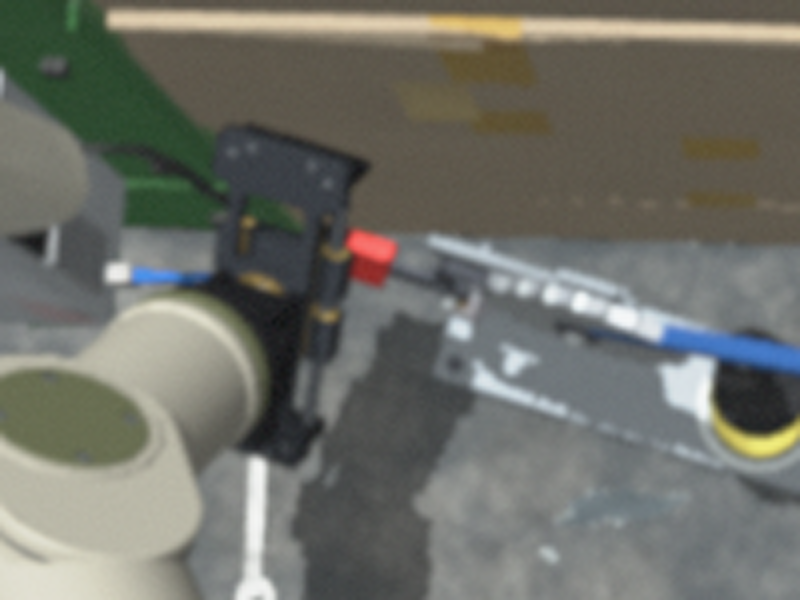

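View pics/s3.png

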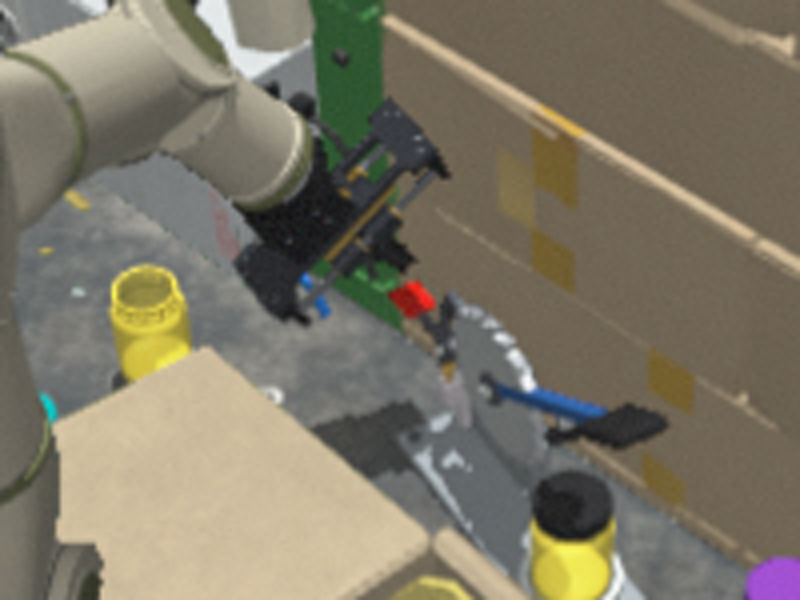

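Request:
drive_tool(plan=[{"x": -0.009,"y": 0.004,"z": 0.009,"rx": 0.0,"ry": 0.0,"rz": 0.0,"fingers": 0.0},{"x": -0.009,"y": -0.004,"z": 0.021,"rx": 0.0,"ry": 0.0,"rz": 0.0,"fingers": 0.0},{"x": -0.009,"y": -0.0075,"z": 0.0255,"rx": 0.0,"ry": 0.0,"rz": 0.0,"fingers": 0.0},{"x": -0.009,"y": -0.0075,"z": 0.0255,"rx": 0.0,"ry": 0.0,"rz": 0.0,"fingers": 0.0}])

```text
time: 4.55
ee_pos: [0.4982, 0.137, 0.1862]
eef_rot: [0.763, 0.573, 0.18, 0.241]
ft_force: [0.0, 0.7, 0.2]
width: 0.0006
```

Run:
```python
from h import *
c=viewer.camera('scene');t=viewer.camera('top')
s=monitor.read_state(); print(s['time'],s['ee_pos'],s['joint_positions'],s['ft_force'])
for tip in [(7,196,130),(7,196,110)]:
    pos,M=tgt(np.radians(35),tip); rel(pos,M)
a=cv2.resize(c['color'][140:215,250:350],(800,600),interpolation=cv2.INTER_CUBIC);cv2.imwrite('pics/s4.png',a[:,:,::-1])
a=cv2.resize(t['color'][150:225,160:260],(800,600),interpolation=cv2.INTER_CUBIC);cv2.imwrite('pics/t4.png',a[:,:,::-1])
```

```text
4.65 [0.49863548 0.13725793 0.18703203] [-0.6660105  -0.02543417  0.05937717  2.22606624  0.78348644  0.6858425
 -1.44671525] [ 0.29615017  0.1924309  -0.19769492]
x -0.0000 y 0.0004 z -0.0001 rx 0.0000 ry -0.0000 rz 0.0001
x -0.0000 y -0.0111 z 0.0163 rx 0.0000 ry -0.0000 rz 0.0001
```

View pics/s4.png

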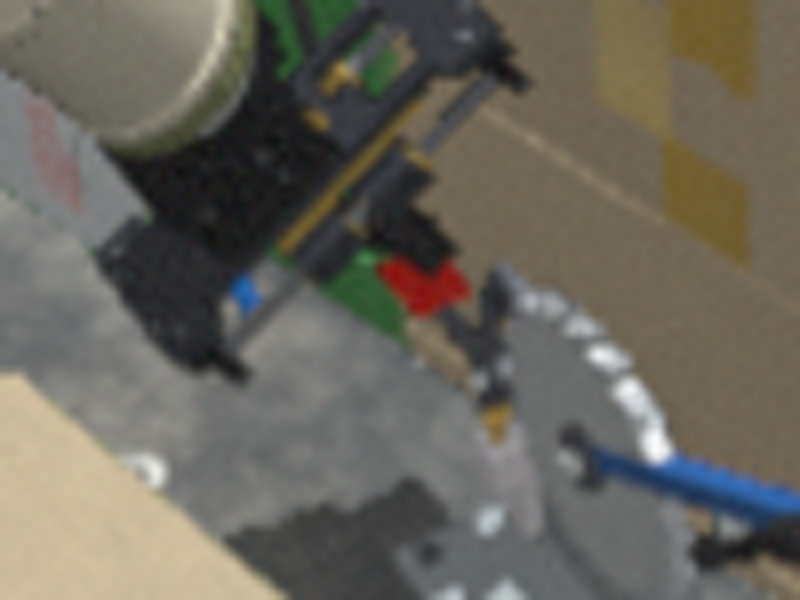

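View pics/t4.png

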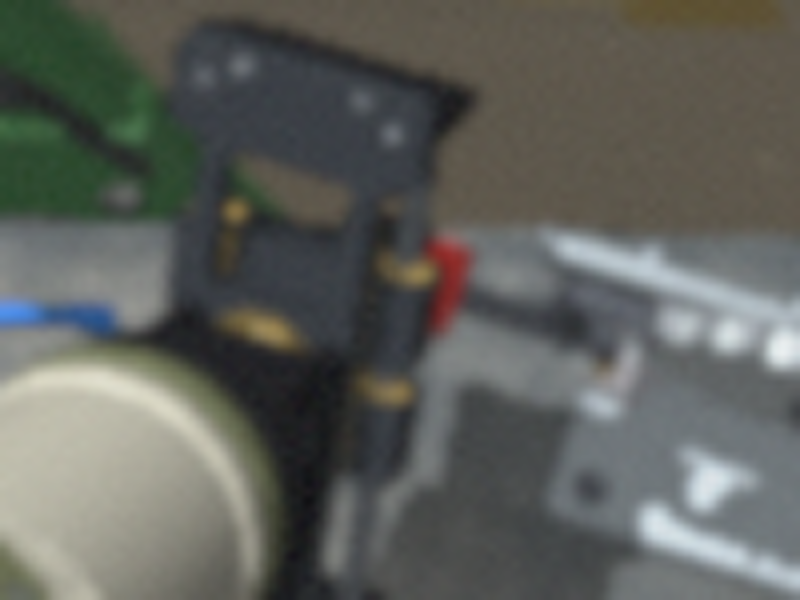

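Request:
drive_tool(plan=[{"x": 0.0,"y": -0.0023,"z": 0.0033,"rx": 0.0,"ry": 0.0,"rz": 0.0,"fingers": 0.0},{"x": 0.0,"y": -0.0046,"z": 0.0066,"rx": 0.0,"ry": 0.0,"rz": 0.0,"fingers": 0.0},{"x": 0.0,"y": -0.0046,"z": 0.0066,"rx": 0.0,"ry": 0.0,"rz": 0.0,"fingers": 0.0}])

```text
time: 5.03
ee_pos: [0.4992, 0.1375, 0.1794]
eef_rot: [0.763, 0.572, 0.181, 0.241]
ft_force: [1.1, 0.8, 3.6]
width: 0.0007
```

Contact (3.6 N up). Continue down.

Request:
drive_tool(plan=[{"x": 0.0,"y": -0.0023,"z": 0.0033,"rx": 0.0,"ry": 0.0,"rz": 0.0,"fingers": 0.0},{"x": 0.0,"y": -0.0046,"z": 0.0066,"rx": 0.0,"ry": 0.0,"rz": 0.0,"fingers": 0.0},{"x": 0.0,"y": -0.0046,"z": 0.0066,"rx": 0.0,"ry": 0.0,"rz": 0.0,"fingers": 0.0}])

```text
time: 5.4
ee_pos: [0.4981, 0.1364, 0.1699]
eef_rot: [0.763, 0.572, 0.179, 0.241]
ft_force: [-0.9, 0.7, 0.2]
width: 0.0006
```

Run:
```python
from h import *
c=viewer.camera('scene');t=viewer.camera('top')
s=monitor.read_state(); print(s['time'],s['ee_pos'],s['ft_force'])
a=cv2.resize(c['color'][140:215,250:350],(800,600),interpolation=cv2.INTER_CUBIC);cv2.imwrite('pics/s5.png',a[:,:,::-1])
```

```text
5.5 [0.49837781 0.13658159 0.1703699 ] [ 0.20262637 -0.44236543 -0.37184794]
```

View pics/s5.png

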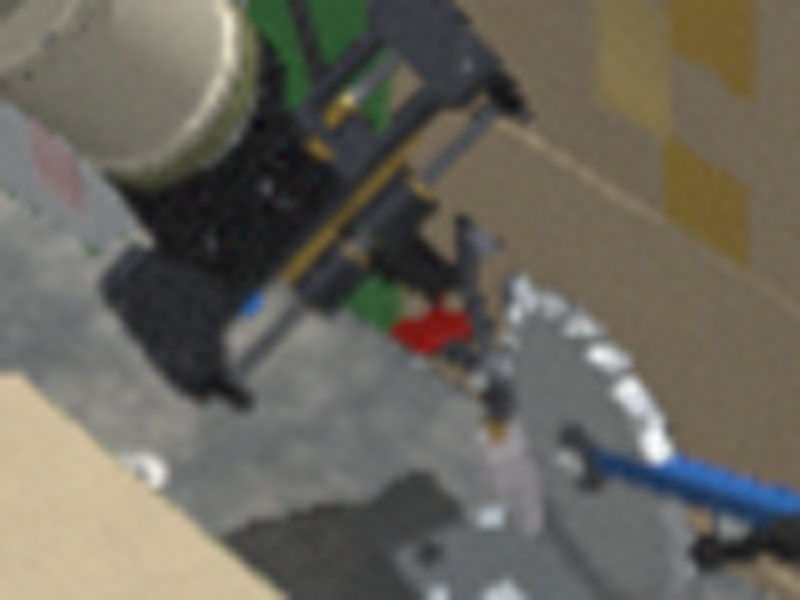

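Request:
drive_tool(plan=[{"x": 0.0,"y": 0.0,"z": -0.02,"rx": 0.0,"ry": 0.0,"rz": 0.0,"fingers": 0.0},{"x": 0.0,"y": 0.0,"z": -0.06,"rx": 0.0,"ry": 0.0,"rz": 0.0,"fingers": 0.0},{"x": 0.0,"y": 0.0,"z": -0.1,"rx": 0.0,"ry": 0.0,"rz": 0.0,"fingers": 0.0},{"x": 0.0,"y": 0.0,"z": -0.14,"rx": 0.0,"ry": 0.0,"rz": 0.0,"fingers": 0.0},{"x": 0.0,"y": 0.0,"z": -0.15,"rx": 0.0,"ry": 0.0,"rz": 0.0,"fingers": 0.0}])

```text
time: 6.12
ee_pos: [0.4157, 0.1619, 0.2958]
eef_rot: [0.763, 0.572, 0.182, 0.24]
ft_force: [0.5, 0.3, -0.1]
width: 0.0007
```

Run:
```python
from h import *
from scipy.optimize import least_squares
c=viewer.camera('scene');t=viewer.camera('top')
s=monitor.read_state(); print(s['time'],s['ee_pos'],s['joint_positions'],s['ft_force'])
a=cv2.resize(c['color'][150:240,270:390],(800,600),interpolation=cv2.INTER_CUBIC);cv2.imwrite('pics/s6.png',a[:,:,::-1])
a=cv2.resize(t['color'][150:270,160:400],(800,400),interpolation=cv2.INTER_CUBIC);cv2.imwrite('pics/t6.png',a[:,:,::-1])
for a in (.56,.6,.65): print(a,fx(np.load('p.npy'),paddle_pts(a,[(0,0)])))
# 2 stage: waypoint & above paddle
for tip in [(-60,-60,330),(0,-142,310)]:
    pos,M=tgt(0,tip); print(pos); rel(pos,M)
P=np.load('topP.npy').reshape(-1,3); m=(abs(P[:,0]-.437)<.02)&(P[:,1]<-.165)&(P[:,1]>-.215)&(P[:,2]>.22)
A=np.c_[P[m][:,:2],np.ones(m.sum())]; print(np.linalg.lstsq(A,P[m][:,2],rcond=None)[0], np.median(P[m],0), m.sum())
```

```text
6.225 [0.4161456  0.16125855 0.29417141] [-0.75147619 -0.29857258 -0.04675855  2.20663466  0.62257707  1.01234935
 -1.36024773] [ 1.08167002 -0.94402657 -0.38194935]
0.56 [[ 0.437348   -0.19248017  0.26579175]]
0.6 [[ 0.43876204 -0.18762543  0.27299869]]
0.65 [[ 0.44064105 -0.1811743   0.2817136 ]]
[ 0.40146431 -0.10112261  0.4       ]
x -0.2559 y 0.1094 z -0.0529 rx 0.0973 ry -0.0002 rz 0.0000
[ 0.43613932 -0.19662991  0.38      ]
x -0.3380 y 0.1470 z -0.0021 rx 0.0973 ry -0.0002 rz 0.0000
[-0.14092    -0.62689762  0.21580548] [ 0.43683708 -0.19001907  0.27368663] 426
```

View pics/s6.png

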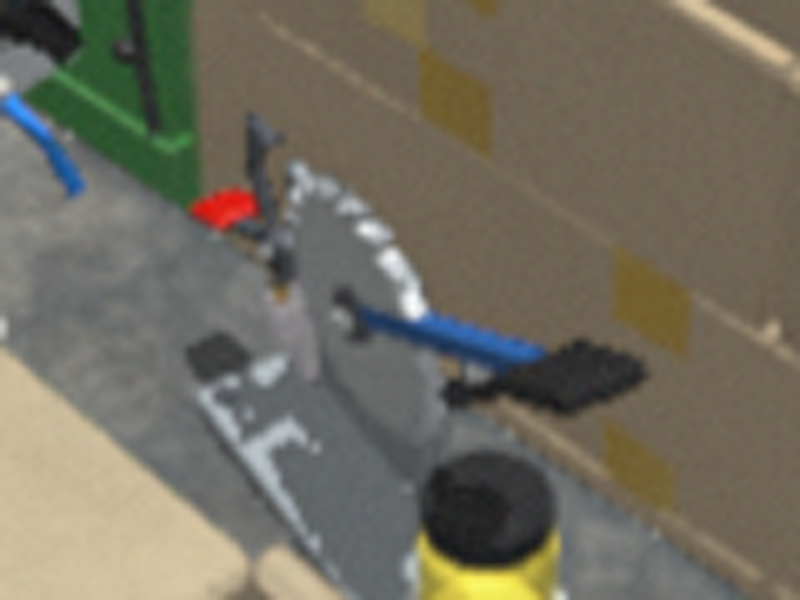

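View pics/t6.png

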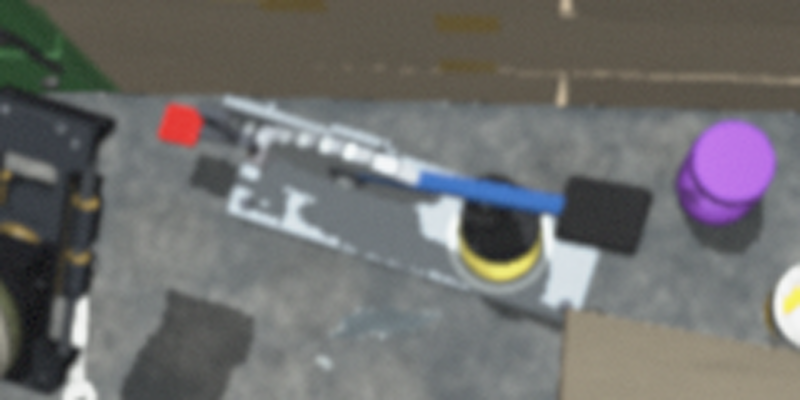

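Request:
drive_tool(plan=[{"x": -0.04,"y": 0.03,"z": -0.04,"rx": 0.02,"ry": 0.0,"rz": 0.0,"fingers": 0.0},{"x": -0.09,"y": 0.05,"z": -0.05,"rx": 0.04,"ry": 0.0,"rz": 0.0,"fingers": 0.0},{"x": -0.14,"y": 0.07,"z": -0.055,"rx": 0.06,"ry": 0.0,"rz": 0.0,"fingers": 0.0},{"x": -0.19,"y": 0.09,"z": -0.055,"rx": 0.08,"ry": 0.0,"rz": 0.0,"fingers": 0.0},{"x": -0.24,"y": 0.105,"z": -0.053,"rx": 0.0973,"ry": 0.0,"rz": 0.0,"fingers": 0.0},{"x": -0.28,"y": 0.12,"z": -0.04,"rx": 0.0973,"ry": 0.0,"rz": 0.0,"fingers": 0.0},{"x": -0.32,"y": 0.14,"z": -0.02,"rx": 0.0973,"ry": 0.0,"rz": 0.0,"fingers": 0.0},{"x": -0.338,"y": 0.147,"z": -0.01,"rx": 0.0973,"ry": 0.0,"rz": 0.0,"fingers": 0.0},{"x": -0.338,"y": 0.147,"z": -0.005,"rx": 0.0973,"ry": 0.0,"rz": 0.0,"fingers": 0.0},{"x": -0.338,"y": 0.147,"z": -0.005,"rx": 0.0973,"ry": 0.0,"rz": 0.0,"fingers": 0.0}])

```text
time: 7.48
ee_pos: [0.4344, -0.1955, 0.3811]
eef_rot: [0.8, 0.6, -0.001, -0.0]
ft_force: [-0.1, 0.1, -1.3]
width: 0.0001
```

Run:
```python
from h import *
c=viewer.camera('scene');t=viewer.camera('top')
s=monitor.read_state(); print(s['time'],s['ee_pos'],s['joint_positions'],s['ft_force'])
a=cv2.resize(c['color'][120:270,260:460],(800,600),interpolation=cv2.INTER_CUBIC);cv2.imwrite('pics/s7.png',a[:,:,::-1])
a=cv2.resize(t['color'][150:300,250:450],(800,600),interpolation=cv2.INTER_CUBIC);cv2.imwrite('pics/t7.png',a[:,:,::-1])
p=np.load('p.npy')
for a in (.6,.5,.4,.3,.2,.1,0,-.01):
    f=np.array(paddle_pts(a,[(0,0)])[0]); pos,M=tgt(0,f+[0,0,10*np.tan(0)]); print(a,end=' '); rel(pos,M)
```

```text
7.575 [ 0.43442007 -0.19537341  0.38185631] [-0.6399218  -0.1271702   0.90148839  1.72551235  0.10033183  1.49679831
 -0.03232665] [-0.2146133   0.40578932  0.77738903]
0.6 x 0.0087 y 0.0021 z 0.0389 rx -0.0002 ry 0.0001 rz 0.0002
0.5 x -0.0034 y 0.0021 z 0.0572 rx -0.0002 ry 0.0001 rz 0.0002
0.4 x -0.0136 y 0.0021 z 0.0767 rx -0.0002 ry 0.0001 rz 0.0002
0.3 x -0.0218 y 0.0021 z 0.0972 rx -0.0002 ry 0.0001 rz 0.0002
0.2 x -0.0279 y 0.0021 z 0.1183 rx -0.0002 ry 0.0001 rz 0.0002
0.1 x -0.0319 y 0.0021 z 0.1399 rx -0.0002 ry 0.0001 rz 0.0002
0 x -0.0337 y 0.0022 z 0.1619 rx -0.0002 ry 0.0001 rz 0.0002
-0.01 x -0.0337 y 0.0022 z 0.1641 rx -0.0002 ry 0.0001 rz 0.0002
```

View pics/s7.png

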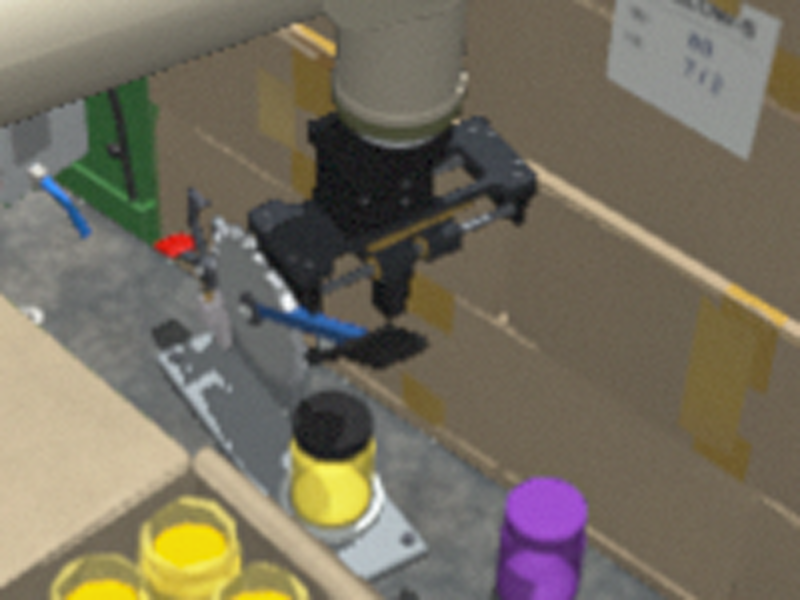

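View pics/t7.png

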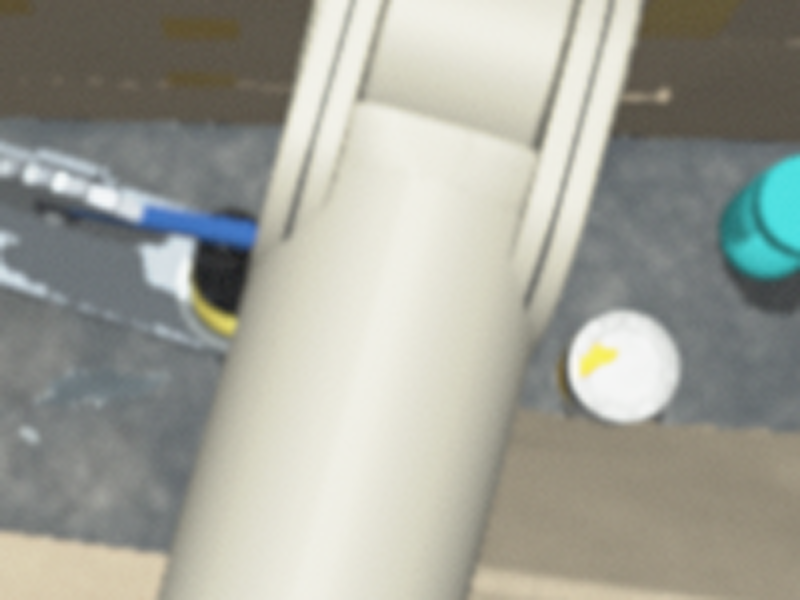

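Request:
drive_tool(plan=[{"x": 0.008,"y": 0.002,"z": 0.02,"rx": 0.0,"ry": 0.0,"rz": 0.0,"fingers": 0.0},{"x": 0.008,"y": 0.002,"z": 0.032,"rx": 0.0,"ry": 0.0,"rz": 0.0,"fingers": 0.0},{"x": 0.003,"y": 0.002,"z": 0.042,"rx": 0.0,"ry": 0.0,"rz": 0.0,"fingers": 0.0},{"x": -0.003,"y": 0.002,"z": 0.052,"rx": 0.0,"ry": 0.0,"rz": 0.0,"fingers": 0.0},{"x": -0.008,"y": 0.002,"z": 0.062,"rx": 0.0,"ry": 0.0,"rz": 0.0,"fingers": 0.0},{"x": -0.013,"y": 0.002,"z": 0.072,"rx": 0.0,"ry": 0.0,"rz": 0.0,"fingers": 0.0}])

```text
time: 8.32
ee_pos: [0.4324, -0.2098, 0.3096]
eef_rot: [0.8, 0.6, -0.0, -0.0]
ft_force: [-1.4, 2.7, 2.6]
width: 0.0004
```

Run:
```python
from h import *
c=viewer.camera('scene')
s=monitor.read_state(); print(s['time'],s['ee_pos'],s['ft_force'])
a=cv2.resize(c['color'][120:270,260:460],(800,600),interpolation=cv2.INTER_CUBIC);cv2.imwrite('pics/s8.png',a[:,:,::-1])
for a in (.4,.3,.2,.1,0,-.01):
    f=np.array(paddle_pts(a,[(0,0)])[0]); pos,M=tgt(0,f); print(a,end=' '); rel(pos,M)
```

```text
8.375 [ 0.43199472 -0.21014905  0.30855546] [1.57952263 2.11263101 0.2120761 ]
0.4 x 0.0012 y 0.0002 z 0.0034 rx -0.0002 ry 0.0001 rz -0.0001
0.3 x -0.0070 y 0.0002 z 0.0239 rx -0.0002 ry 0.0001 rz -0.0001
0.2 x -0.0131 y 0.0003 z 0.0450 rx -0.0002 ry 0.0001 rz -0.0001
0.1 x -0.0170 y 0.0003 z 0.0666 rx -0.0002 ry 0.0001 rz -0.0001
0 x -0.0188 y 0.0003 z 0.0886 rx -0.0002 ry 0.0001 rz -0.0001
-0.01 x -0.0189 y 0.0003 z 0.0908 rx -0.0002 ry 0.0001 rz -0.0001
```

View pics/s8.png

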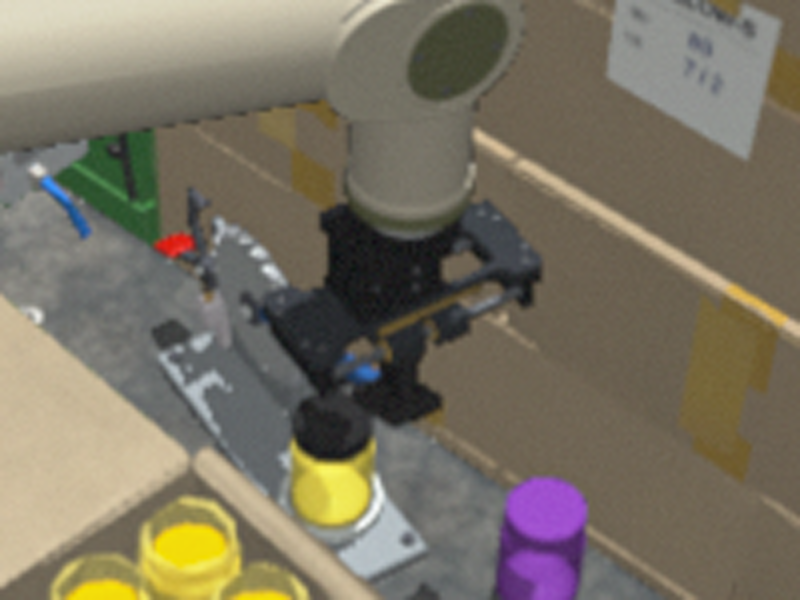

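Request:
drive_tool(plan=[{"x": -0.003,"y": 0.0,"z": 0.013,"rx": 0.0,"ry": 0.0,"rz": 0.0,"fingers": 0.0},{"x": -0.007,"y": 0.0,"z": 0.023,"rx": 0.0,"ry": 0.0,"rz": 0.0,"fingers": 0.0},{"x": -0.01,"y": 0.0,"z": 0.034,"rx": 0.0,"ry": 0.0,"rz": 0.0,"fingers": 0.0},{"x": -0.013,"y": 0.0,"z": 0.045,"rx": 0.0,"ry": 0.0,"rz": 0.0,"fingers": 0.0},{"x": -0.015,"y": 0.0,"z": 0.056,"rx": 0.0,"ry": 0.0,"rz": 0.0,"fingers": 0.0},{"x": -0.017,"y": 0.0,"z": 0.066,"rx": 0.0,"ry": 0.0,"rz": 0.0,"fingers": 0.0},{"x": -0.018,"y": 0.0,"z": 0.074,"rx": 0.0,"ry": 0.0,"rz": 0.0,"fingers": 0.0},{"x": -0.019,"y": 0.0,"z": 0.08,"rx": 0.0,"ry": 0.0,"rz": 0.0,"fingers": 0.0},{"x": -0.019,"y": 0.0,"z": 0.08,"rx": 0.0,"ry": 0.0,"rz": 0.0,"fingers": 0.0}])

```text
time: 9.5
ee_pos: [0.4267, -0.2273, 0.2295]
eef_rot: [0.8, 0.6, -0.001, -0.001]
ft_force: [-0.3, 0.9, -0.1]
width: 0.0004
```

Run:
```python
from h import *
c=viewer.camera('scene')
s=monitor.read_state(); print(s['time'],s['ee_pos'],s['ft_force'])
a=cv2.resize(c['color'][120:270,260:460],(800,600),interpolation=cv2.INTER_CUBIC);cv2.imwrite('pics/s9.png',a[:,:,::-1])
for a in (.1,.03,0,-.01):
    f=np.array(paddle_pts(a,[(0,0)])[0]); pos,M=tgt(0,f); print(a,end=' '); rel(pos,M)
```

```text
9.55 [ 0.42667399 -0.22743277  0.22973064] [-0.00589057  0.30018559 -0.25001814]
0.1 x 0.0010 y 0.0004 z -0.0122 rx -0.0004 ry 0.0000 rz -0.0000
0.03 x -0.0005 y 0.0005 z 0.0031 rx -0.0004 ry 0.0000 rz -0.0000
0 x -0.0008 y 0.0005 z 0.0097 rx -0.0004 ry 0.0000 rz -0.0000
-0.01 x -0.0008 y 0.0005 z 0.0119 rx -0.0004 ry 0.0000 rz -0.0000
```

View pics/s9.png

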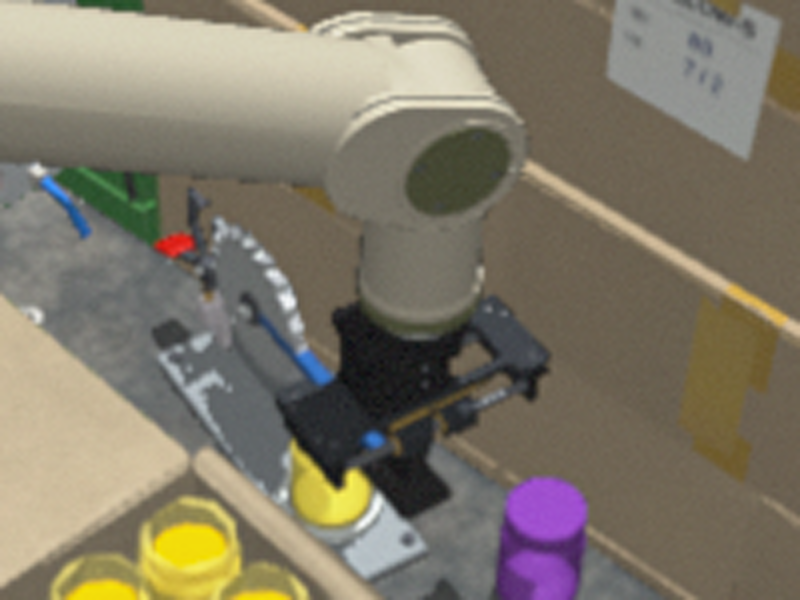

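Request:
drive_tool(plan=[{"x": -0.001,"y": 0.0,"z": 0.003,"rx": 0.0,"ry": 0.0,"rz": 0.0,"fingers": 0.0},{"x": -0.001,"y": 0.0,"z": 0.006,"rx": 0.0,"ry": 0.0,"rz": 0.0,"fingers": 0.0},{"x": -0.001,"y": 0.0,"z": 0.008,"rx": 0.0,"ry": 0.0,"rz": 0.0,"fingers": 0.0},{"x": -0.001,"y": 0.0,"z": 0.008,"rx": 0.0,"ry": 0.0,"rz": 0.0,"fingers": 0.0}])

```text
time: 10.05
ee_pos: [0.4269, -0.2287, 0.222]
eef_rot: [0.8, 0.6, -0.0, -0.0]
ft_force: [-0.4, 0.4, 0.0]
width: 0.0001
```

Request:
drive_tool(plan=[{"x": 0.0,"y": 0.0,"z": 0.001,"rx": 0.0,"ry": 0.0,"rz": 0.0,"fingers": 0.0},{"x": 0.0,"y": 0.0,"z": 0.002,"rx": 0.0,"ry": 0.0,"rz": 0.0,"fingers": 0.0},{"x": 0.0,"y": 0.0,"z": 0.003,"rx": 0.0,"ry": 0.0,"rz": 0.0,"fingers": 0.0},{"x": 0.0,"y": 0.0,"z": 0.003,"rx": 0.0,"ry": 0.0,"rz": 0.0,"fingers": 0.0}])

```text
time: 10.55
ee_pos: [0.4271, -0.2289, 0.22]
eef_rot: [0.8, 0.6, -0.0, -0.0]
ft_force: [-5.7, 2.0, 14.3]
width: 0.0001
```

Request:
drive_tool(plan=[{"x": 0.0,"y": 0.0,"z": 0.001,"rx": 0.0,"ry": 0.0,"rz": 0.0,"fingers": 0.0},{"x": 0.0,"y": 0.0,"z": 0.001,"rx": 0.0,"ry": 0.0,"rz": 0.0,"fingers": 0.0}])

```text
time: 10.8
ee_pos: [0.4272, -0.229, 0.2198]
eef_rot: [0.8, 0.6, 0.0, -0.0]
ft_force: [-10.8, 3.8, 28.8]
width: 0.0006
```

Request:
drive_tool(plan=[{"x": 0.0,"y": 0.0,"z": -0.003,"rx": 0.0,"ry": 0.0,"rz": 0.0,"fingers": 0.0},{"x": 0.0,"y": 0.0,"z": -0.03,"rx": 0.0,"ry": 0.0,"rz": 0.0,"fingers": 0.0},{"x": 0.0,"y": 0.0,"z": -0.08,"rx": 0.0,"ry": 0.0,"rz": 0.0,"fingers": 0.0},{"x": 0.0,"y": 0.0,"z": -0.14,"rx": 0.0,"ry": 0.0,"rz": 0.0,"fingers": 0.0},{"x": 0.05,"y": 0.0,"z": -0.18,"rx": 0.0,"ry": 0.0,"rz": 0.0,"fingers": 0.0},{"x": 0.1,"y": -0.02,"z": -0.2,"rx": 0.0,"ry": 0.0,"rz": 0.0,"fingers": 0.0},{"x": 0.15,"y": -0.04,"z": -0.2,"rx": 0.0,"ry": 0.0,"rz": 0.0,"fingers": 0.0},{"x": 0.2,"y": -0.04,"z": -0.2,"rx": 0.0,"ry": 0.0,"rz": 0.0,"fingers": 0.0},{"x": 0.25,"y": -0.04,"z": -0.2,"rx": 0.0,"ry": 0.0,"rz": 0.0,"fingers": 0.0},{"x": 0.3,"y": -0.06,"z": -0.2,"rx": 0.0,"ry": 0.0,"rz": 0.0,"fingers": 0.0},{"x": 0.35,"y": -0.08,"z": -0.2,"rx": 0.0,"ry": 0.0,"rz": 0.0,"fingers": 0.0},{"x": 0.35,"y": -0.08,"z": -0.2,"rx": 0.0,"ry": 0.0,"rz": 0.0,"fingers": 0.0}])

```text
time: 12.3
ee_pos: [0.4472, 0.1342, 0.4173]
eef_rot: [0.798, 0.603, -0.001, -0.0]
ft_force: [0.5, -0.3, 0.4]
width: 0.0003
```

Run:
```python
from h import *
c=save('scene','s10');t=save('top','t10')
s=monitor.read_state(); print(s['time'],s['ee_pos'],s['ft_force'])
p=np.load('p.npy'); 
k=[(34*np.cos(w),-70+34*np.sin(w),118) for w in np.arange(0,6.28,.2)]
for cam,oo,nm in ((c,(260,130),'s10c'),(t,(170,130),'t10c')):
  a=cv2.resize(cam['color'][oo[1]:oo[1]+150,oo[0]:oo[0]+200],(800,600),interpolation=cv2.INTER_CUBIC)
  for P in [pad_pts(.45),paddle_pts(0)]: cv2.polylines(a,[np.int32((proj(cam,fx(p,P))-oo)*4+2)],True,(255,255,0))
  cv2.imwrite(f'pics/{nm}.png',a[:,:,::-1])
for cam in('top','scene'):
  for n in ['paddle','thumb_pad','nest_jar','yellow_jar','wrench','tin']: print(cam,n,[(np.round(d['centre'],3).tolist(),round(float(d['confidence']),2)) for d in nets.find_in(n,cam)][:4])
# paddle face height from depth vs model
for cam in (t,c):
  m=np.zeros((480,640),np.uint8); cv2.fillPoly(m,[np.int32(proj(cam,fx(p,paddle_pts(0,[(-15,24),(15,24),(15,-24),(-15,-24)]))))],1)
  v,u=np.nonzero(m); W=np.array([world(cam,a,b) for a,b in zip(u,v)]); W=W[abs(W[:,2]-.15)<.03]
  print(len(W),np.median(W,0)); Y=np.array([np.sin(-p[2]),np.cos(p[2])]); 
  print('slope',np.polyfit(-(W[:,:2]-p[:2])@Y,W[:,2],1))
```

```text
12.4 [0.44824287 0.12982076 0.4179023 ] [ 1.42624659 -0.60910733  0.08640644]
top paddle [([0.457, -0.125, 0.148], 0.93), ([0.518, 0.101, 0.097], 0.19)]
top thumb_pad []
top nest_jar [([0.434, -0.585, 0.107], 0.85), ([0.502, -0.29, 0.106], 0.71), ([0.439, -0.124, 0.116], 0.65), ([0.505, -0.475, 0.104], 0.65)]
top yellow_jar []
top wrench []
top tin [([0.399, -0.369, 0.067], 0.95), ([0.456, -0.124, 0.149], 0.45)]
scene paddle [([0.473, -0.077, 0.15], 0.85)]
scene thumb_pad [([0.514, 0.084, 0.111], 0.58)]
scene nest_jar [([0.435, -0.14, 0.078], 0.94), ([0.491, -0.494, 0.079], 0.84), ([0.421, -0.601, 0.091], 0.7), ([0.491, -0.316, 0.079], 0.58)]
scene yellow_jar [([0.383, 0.303, 0.073], 0.75)]
scene wrench []
scene tin [([0.4, -0.381, 0.064], 0.65)]
284 [ 0.42889176 -0.22647917  0.14998672]
slope [-0.00544483  0.1510691 ]
135 [ 0.42666098 -0.22596439  0.15047332]
slope [0.07364287 0.13747024]
```

View pics/s10c.png

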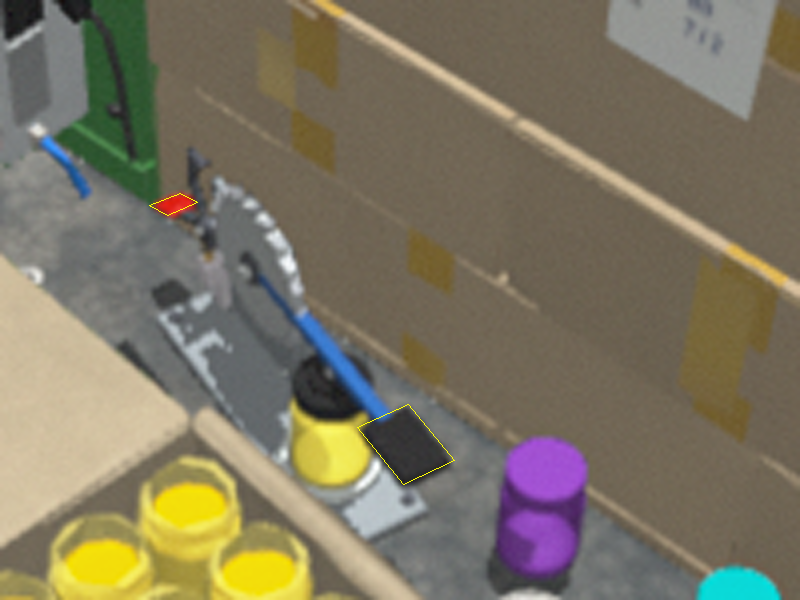

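View pics/t10c.png

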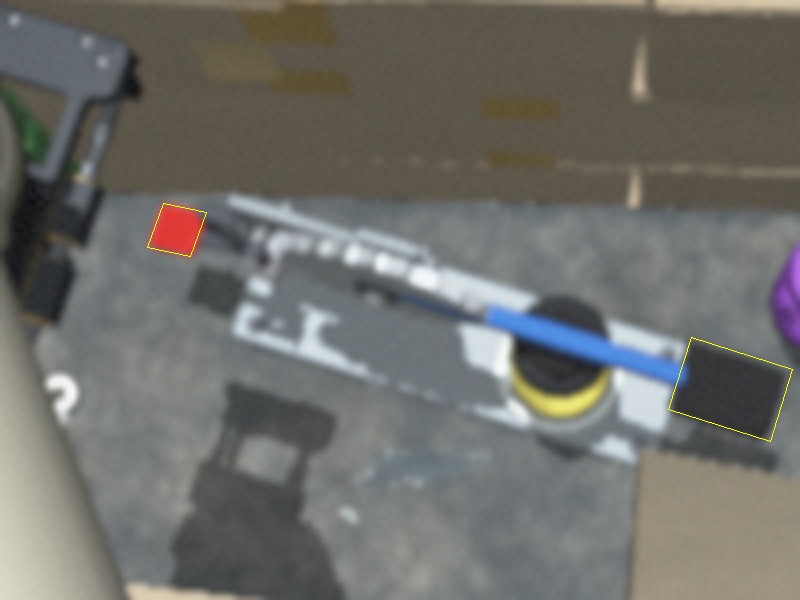

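Request:
drive_tool(plan=[{"x": -0.04,"y": -0.02,"z": 0.0,"rx": 0.0,"ry": 0.0,"rz": 0.0,"fingers": 0.0},{"x": -0.08,"y": -0.04,"z": 0.0,"rx": 0.0,"ry": 0.0,"rz": 0.0,"fingers": 0.0},{"x": -0.1,"y": -0.04,"z": 0.0,"rx": 0.0,"ry": 0.0,"rz": 0.0,"fingers": 0.0},{"x": -0.1,"y": -0.04,"z": 0.0,"rx": 0.0,"ry": 0.0,"rz": 0.0,"fingers": 0.0},{"x": -0.1,"y": -0.04,"z": 0.0,"rx": 0.0,"ry": 0.0,"rz": 0.0,"fingers": 0.0}])

```text
time: 13.62
ee_pos: [0.3822, 0.0459, 0.4182]
eef_rot: [0.8, 0.6, -0.0, -0.0]
ft_force: [0.1, 0.4, -0.6]
width: 0.0006
```

Run:
```python
from h import *
c=save('scene','s11');t=save('top','t11')
s=monitor.read_state(); print(s['time'],s['ee_pos'],s['ft_force'],s['joint_vel'].round(3))
```

```text
13.725 [0.382208   0.04602045 0.41800223] [0.18126876 1.02169123 0.18544343] [ 0.001 -0.001  0.001  0.001  0.001  0.002 -0.001]
```

View pics/s11.png

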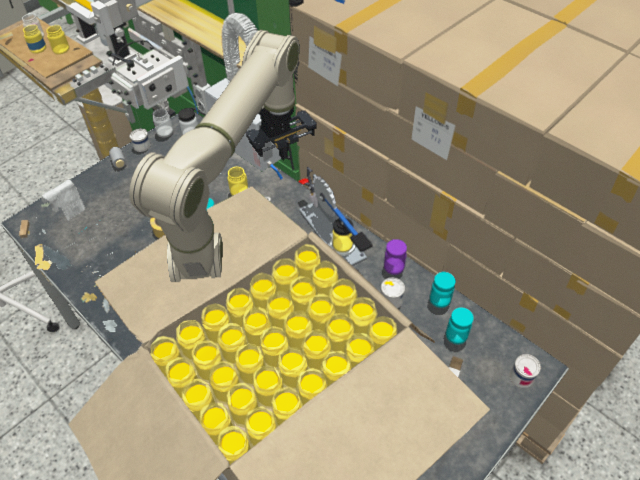

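View pics/t11.png

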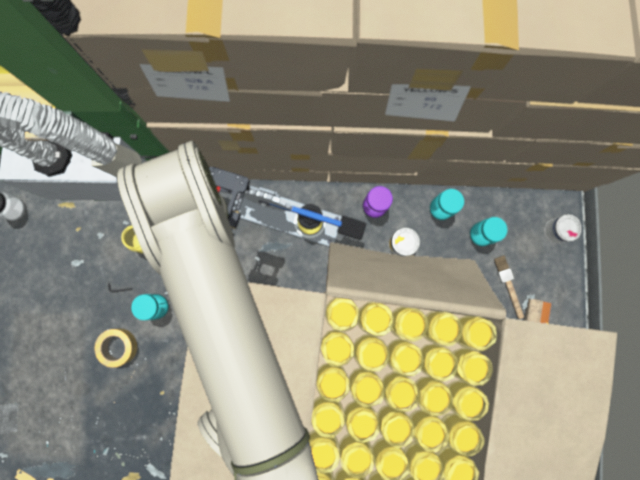

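Run:
```python
from h import *
print(workorder.close_job())
```

```text
the job is handed in; nothing more can be done
None
```

The job is handed in. The pawl is free, the arm is down on the jar's lid, and the gripper finished clear of the fixture. The job returned no verdict.

**What I did:** With the fingers closed and the tool tilted 35°, I pressed the red pad. The force reached about 3.6 N, then dropped to zero as the pawl snapped over. I then pushed the arm down by its black paddle, following its arc, until the foot met the lid. The force on the fingers peaked at about 29 N.

**Last checks:**
- **Pawl and arm:** In both cameras the pad matched the fully free position (0.45 rad) and the paddle matched the arm at 0 rad. The paddle's upper face measured 150 mm high, as expected for a level arm.
- **Arm angle from depth:** The paddle slope from the two cameras disagreed: about 0 from the top camera, 0.07 from the scene camera. I trusted the top camera because it sees more of the paddle. The height and the outline in both pictures agreed with it.
- **Jar:** It stands upright under the foot. The networks put it within about 3 mm of where it started from the top camera. The scene camera's reading differed by about 13 mm, mostly in height, because the arm now covers part of the jar.
- **Bystanders:** The tin and yellow jar were found within a few mm of their start positions. The networks did not find the wrench in the last pictures, where the robot mostly hid it. Its visible end was within about 2 pixels of where it started.
- **Robot:** The force on the tool was about 1 N, which is noise level, and the joints were still.

One slip: my first retreat went towards the pad end of the fixture instead of away from it. Nothing was touched, and I moved the gripper further clear before handing in.

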